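# Clamp the strip of mask blanks for painting

## Robot

A 6-joint arm with a two-finger parallel gripper is mounted at the origin on the work surface. World frame = base frame: x ahead of the robot, y to its left, z up, the work surface at z = 0. Lengths are in m, angles in rad, forces in N, time in s.
With the tool pointing down it reaches from about 0.3 to 0.95 m from the base axis. Payload 3.1 kg.
Tool frame: the origin (TCP) lies between the finger pads; the fingertips stand 11 mm ahead of it and the grasp point (between the pads) lies 8 mm behind it; z points along the fingers, y is the line along which they close (so a half turn about z gives the same grasp; the last joint's range is limited). The gripper opens to 85 mm and grips with 20 to 120 N. Pads are 22 mm wide; open, the fingers measure 114 mm over their backs; the gripper's body (76 mm by 85 mm) begins 54 mm behind the grasp point. The pads swing forward as they close: fully open they stand 13 mm farther back than shut.
Start: joints at [-1.324, 0.308, 1.634, -0, 1.2, -0.07], TCP at [0.195, -0.594, 0.242] pointing down, gripper open.
Joint ranges: [-3.06, 3.06], [-0.79, 1.96], [0.05, 2.63], [-1.19, 4.34], [0.05, 2.64], [-2.94, 2.94]. Speed limits (rad/s): [2.79, 2.79, 3.14, 3.14, 3.14, 3.14].

## Interface

Orientations are given as a rotation vector (axis times angle).
In Python, from rig import ctrl, eyes gives the robot as it stands.
- The arm moves only by the shell command python3 -m pendant 'ROWS' [OPENING]. ROWS is JSON, a list of rows, each a list of 6 numbers: the shift along the world's x, y, z in m, then the turn, a rotation vector about the world's x, y, z in degrees. A call has 1 to 8 rows; each row shifts and turns the commanded pose from where the row before left it; what a row does not reach is not made up. A row lasts 1/10 s, in which the tool goes at most 50 mm and 8.59 degrees, less where a joint would pass 70% of its speed; a pose out of reach is approached as far as the arm can. A call is refused whole if a number of a shift passes 0.05 or a number of a turn 8.59, either way. A call with a gripper value outside its range is refused whole. OPENING is the finger opening in m, from 0 to 0.0854, set as the call begins (- or left out, the last holds). The fingers move at their own pace and stop on an object; the grip force is fixed at half the most. Time passes only in rows, so rows that do not move let the fingers close. It gives the time, the measured TCP pose, the force, the opening and the grip force at its end, in the units of the state.
- ctrl.state(): the state, without advancing time (a new reading comes with each control period).
- eyes.snapshot(name): name is "side" or "top"; returns a dict with "img" (420x560x3 uint8, red, green, blue), "camera_matrix" (3x3 intrinsics, pixels), "k1" (the pictures are not rectified: a ray, as slopes to the right and down, at radius r is drawn at 1 + k1 r^2 times it, then the intrinsics apply), "rvec" (rotation vector, rad) and "tvec" (3), from world to camera coordinates, as OpenCV has them. Camera axes: x right, y down, z forward; pixel columns grow to the right and rows downward; lengths in m; the calibration is good to about 2 mm. A picture is of the moment at which its call begins. There is no depth.
- ctrl.close_job(): hands the job in; it is judged then, once.
The state is a dict: "time_s": time; "qpos": joint angles; "dq": joint speeds; "effort": joint torques, N m; "eef_pos": TCP position; "ee_rot": TCP orientation; "contact_force": force on the tool from outside, world axes, zero at the start; "moment": the same for the moment, N m; "grip_width": opening from 0.0 (shut) to 1.0 (fully open); "grasp_force": force on a finger pad.
Only numpy, scipy, OpenCV 4.12 (cv2) and the standard library are available. Lean on these libraries where they do the work, as an engineer would, in place of code of your own. Each camera call takes 0.05 s, during which the arm holds its last target. There are 200 camera calls.

## Task

A short wooden strip of white half-egg masks lies in the bed of one of the two holding jigs; clamp it down for painting. On that jig, pull the black knob straight up until its steel arm clears the stop tooth, turn it anticlockwise (seen from above) until the arm points straight across the strip, then push the knob fully back down and let go. Leave the knob of the other, empty jig alone and leave the strip in its bed.

Things in the scene. Friction and masses are not known exactly. Their poses are not given: they have to be found in the camera images.
- jig_knob (a point): Centre of the black grip of the clamp knob on the strip's jig: upright bar 42 long (x), 14 thick (y), 28 mm high (z), pinched across its thickness from above; moves with the knob. z up on the fixed axis; x along the bar and the steel arm. 68 mm above the table when down; pulls up 24 mm. Below: disc 30 mm wide at -14 to -18 mm; arm at -39 to -45, tip 44 from axis. Jig fixed, yaw within 0.45 rad.
- jig_turn (a joint): That knob's angle, rad, anticlockwise from above positive. Starts parked at 0 to 0.3; at 1.3 the arm points straight across the strip; stops at 0 and 1.47. A tooth 10 mm high bars the way when the knob is down: pull up 14 mm or more (18 is good), turn, push down. It stays where left in height and angle. Pull 5 N, push 2 N, turn 0.05 N m.
- strip: Loose plywood strip 40 x 206 x 12 mm (x, y, z), 0.25 kg, with four white half-egg masks (38 mm wide, 24 high, painted red on the +x side) in pairs near its ends, the middle free for the arm. Lies in its jig's bed between low ledges with 1 mm play, mask tops 46 mm above the table. Origin: centre of its underside, 10 mm above the table. The knob's axis is 46 mm away on its -x side.
- spare_knob (a point): Centre of the grip of a like knob on the other jig (a like wooden board, 106 x 214 mm), whose bed is empty: 68 mm above the table. To be left alone.
Things that resemble listed ones, but are neither listed nor needed, are in the scene too. Leave any blue look-alike of the part that bears jig_knob alone.

How it is judged:
By the outcome, as a careful person would: the job done as asked, in the order asked, and still so for the second after the job is handed in, with the robot touching nothing.
It also fails if it takes over 35 s, if anything falls off the work surface, if the arm or the gripper's body presses on something with over 40 N, if the wrist force passes 120 N, or if a joint passes its speed limit or range.

## Working session

There is one attempt and no reset: what is moved stays moved. The work goes in short steps, Python scripts to look and compute and a shell command to move; the robot and the scene stay as the last step left them, time stands still between calls to the robot, and variables do not carry over. Pictures are saved under pics/ and viewed, at most 10 in all, crops included, and the job is handed in when it is done.

```bash
mkdir -p pics
cat > h.py <<'E'
import numpy as np, cv2
from rig import ctrl, eyes
def snap(n,f):
    s=eyes.snapshot(n); cv2.imwrite('pics/'+f,s['img'][:,:,::-1]); np.save('pics/'+n+'.npy',s,allow_pickle=True); return s
def load(n): return np.load('pics/'+n+'.npy',allow_pickle=True).item()
def dist(s): return np.array([s['k1'],0,0,0,0.])
def ray(s,uv):
    p=cv2.undistortPoints(np.array([[uv]],float),np.array(s['camera_matrix']),dist(s))[0,0]
    R=cv2.Rodrigues(np.array(s['rvec'],float))[0]; t=np.array(s['tvec'],float).ravel()
    return -R.T@t, R.T@np.array([p[0],p[1],1.])
def at(s,uv,z):
    c,d=ray(s,uv); return c+d*(z-c[2])/d[2]
def proj(s,P):
    return cv2.projectPoints(np.array(P,float).reshape(-1,3),np.array(s['rvec'],float),np.array(s['tvec'],float),np.array(s['camera_matrix']),dist(s))[0][:,0]
E
python3 -c "
from h import *
for n in('top','side'):
  s=snap(n,n+'1.png'); print(n,ray(s,(280,210)),s['k1'],np.array(s['camera_matrix'])[0,0])
print(ctrl.state())"
```

```text
top (array([0.34279669, 0.01588237, 0.97674607]), array([ 0.16389289, -0.02291997, -0.98628683])) -0.09911805609368032 419.58274959695086
side (array([0.31915519, 0.52246738, 0.55144979]), array([ 0.2018789 , -0.71797186, -0.66618425])) -0.09100611805528176 433.5952023755806
{'time_s': 0.1, 'qpos': array([-1.32366047e+00,  3.08947258e-01,  1.63505336e+00, -1.78043050e-06,
        1.19967705e+00, -6.97567198e-02]), 'dq': array([-0.00110607, -0.00182422, -0.00415217, -0.00021159,  0.00013598,
       -0.00160608]), 'effort': array([-3.48203766e-04, -4.16408265e+01, -2.77644664e+01, -9.70369751e-05,
        3.99343815e-03, -5.77031329e-07]), 'eef_pos': array([ 0.19452445, -0.59320612,  0.24114642]), 'ee_rot': array([-3.10018906e+00, -4.95366861e-01,  2.92491042e-04]), 'contact_force': array([ 0.84554524,  0.30096691, -0.23497976]), 'moment': array([0.0759608 , 0.04966982, 0.01769653]), 'grasp_force': 0.0, 'grip_width': 1.0012340675458333}
```

View pics/top1.png

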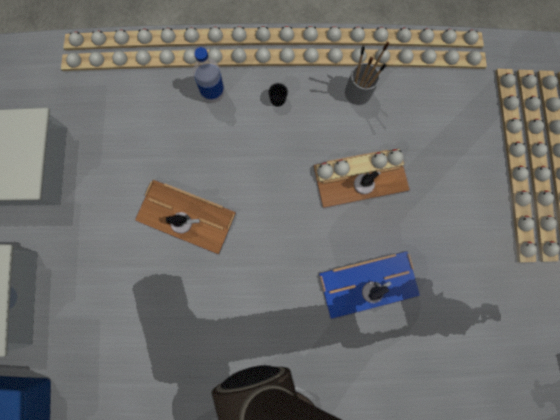

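View pics/side1.png

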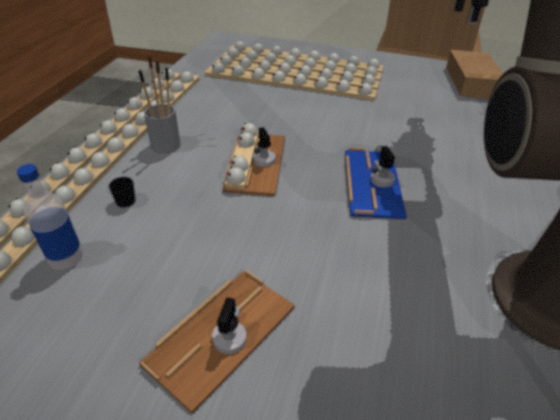

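Top: the strip sits on the wooden jig at about (363,178), knob near (367,181); the empty wooden jig is at (186,217) and the blue look-alike at (370,285). I'll zoom in on the knob.

```bash
python3 -c "
from h import *
a=load('top')['img'][135:220,305:425,::-1]; b=load('side')['img'][110:205,210:300,::-1]
a=cv2.resize(a,None,fx=4.5,fy=4.5,interpolation=2)[:380]; b=cv2.resize(b,None,fx=2.8,fy=4,interpolation=2)[:380]
cv2.imwrite('pics/z1.png',cv2.resize(np.hstack([a,b]),None,fx=1,fy=1))
print(a.shape,b.shape)
s=load('top')
for uv in((316,164),(325,207),(409,189),(402,150),):print(uv,at(s,uv,.012))
print('knob',at(s,(369,179),.068), at(s,(367,186),.05),at(load('side'),(263,140),.068))
"
```

```text
(380, 540, 3) (380, 252, 3)
(316, 164) [ 0.61323426 -0.09400329  0.012     ]
(325, 207) [ 0.50902333 -0.11196284  0.012     ]
(409, 189) [ 0.55031154 -0.31496917  0.012     ]
(402, 150) [ 0.64716452 -0.30470578  0.012     ]
knob [ 0.56194191 -0.20583487  0.068     ] [ 0.54993814 -0.2047337   0.05      ] [ 0.56006135 -0.19413408  0.068     ]
```

View pics/z1.png

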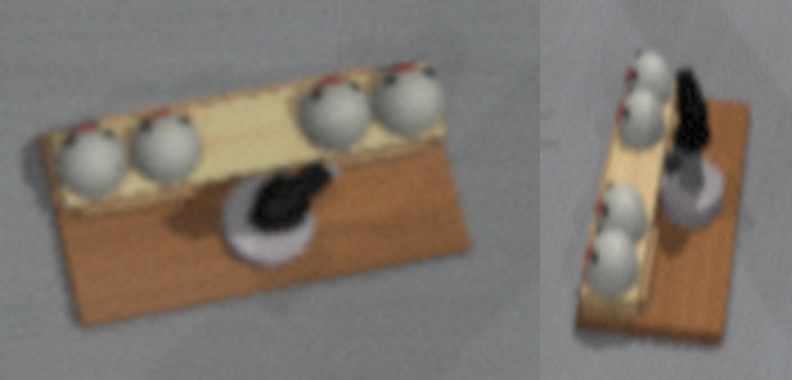

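Zoom: the knob's black bar centre is at about top pixel (369,179) and side (263,140). The bar and arm point right and slightly up, toward -y/+x. I'll fit the bar's box to both views.

```bash
cat > fit.py <<'E'
from h import *
from scipy.optimize import minimize
def fit(x0,boxes,zc=.068,th=45):
    ms=[]
    for n,(u0,v0,u1,v1) in boxes.items():
        s=load(n); im=s['img'][v0:v1,u0:u1].max(2).astype(float)
        soft=np.clip((th+20-im)/40,0,1); ms.append((s,u0,v0,soft))
    def cost(p):
        c,sn=np.cos(p[2]),np.sin(p[2]); P=[]
        for a in(-.021,.021):
            for b in(-.007,.007):
                for h in(-.014,.014): P.append([p[0]+c*a-sn*b,p[1]+sn*a+c*b,zc+h])
        e=0
        for s,u0,v0,m in ms:
            q=(proj(s,P)-[u0,v0]+.5)*8
            k=np.zeros((m.shape[0]*8,m.shape[1]*8),np.float32)
            cv2.fillConvexPoly(k,cv2.convexHull(q.astype(np.float32)).astype(np.int32),1.)
            k=cv2.GaussianBlur(cv2.resize(k,m.shape[::-1],interpolation=cv2.INTER_AREA),(0,0),.8)
            e+=((k-m)**2).sum()
        return e
    best=None
    for a in np.arange(-1.57,1.57,.2):
        r=minimize(cost,[x0[0],x0[1],a],method='Nelder-Mead',options=dict(initial_simplex=[[x0[0],x0[1],a],[x0[0]+.01,x0[1],a],[x0[0],x0[1]+.01,a],[x0[0],x0[1],a+.15]],maxiter=150))
        if best is None or r.fun<best.fun: best=r
    return best.x,best.fun
E
python3 -c "
from fit import *
T=(354,166,385,192);S=(250,124,276,152)
for b in({'top':T},{'side':S},{'top':T,'side':S}): print(fit((.558,-.20),b))
s=load('top'); print('strip ends',at(s,(305+62/4.5,135+205/4.5),.022),at(s,(305+445/4.5,135+140/4.5),.022))
m=[(92,160),(165,147),(335,113),(409,101)]
for a in m: print(at(s,(305+a[0]/4.5,135+a[1]/4.5),.034))
"
```

```text
(array([ 0.56320426, -0.20521732, -0.93875835]), np.float64(31.593713653945333))
(array([ 0.56169159, -0.20079388, -1.1232586 ]), np.float64(30.29393877786194))
(array([ 0.56270069, -0.2033159 ,  2.03623535]), np.float64(68.5515864235924))
strip ends [ 0.5702768  -0.09814242  0.022     ] [ 0.6040056  -0.30310401  0.022     ]
[ 0.59113077 -0.11301534  0.034     ]
[ 0.59777731 -0.15122981  0.034     ]
[ 0.61555824 -0.24150318  0.034     ]
[ 0.6219358  -0.28133091  0.034     ]
```

```bash
R='x'; python3 -m pendant '[[0.023,0.0243,0,0,0,6.35],[0.023,0.0243,0,0,0,6.35],[0.023,0.0243,0,0,0,6.35],[0.023,0.0243,0,0,0,6.35],[0.023,0.0243,0,0,0,6.35],[0.023,0.0243,0,0,0,6.35],[0.023,0.0243,0,0,0,6.35],[0.023,0.0243,0,0,0,6.35]]' 0.0854
python3 -m pendant '[[0.023,0.0243,0,0,0,6.35],[0.023,0.0243,0,0,0,6.35],[0.023,0.0243,0,0,0,6.35],[0.023,0.0243,0,0,0,6.35],[0.023,0.0243,0,0,0,6.35],[0.023,0.0243,0,0,0,6.35],[0.023,0.0243,0,0,0,6.35],[0.023,0.0243,0,0,0,6.35]]'
python3 -m pendant '[[0,0,0,0,0,0],[0,0,0,0,0,0]]'
python3 -c "
from h import *
st=ctrl.state();R=cv2.Rodrigues(st['ee_rot'])[0];print(st['eef_pos'],R[:,2],np.arctan2(R[1,1],R[0,1]),st['qpos'])
s=snap('side','side2.png');cv2.imwrite('pics/z2.png',cv2.resize(s['img'][40:220,180:340,::-1],None,fx=3,fy=3))"
```

```text
time_s: 0.9
eef_pos: [0.3792, -0.3981, 0.2418]
ee_rot: [-2.585, -1.784, 0.0]
contact_force: [-0.5, 0.5, 0.3]
grip_width: 1.001
grasp_force: 0.0
time_s: 1.7
eef_pos: [0.5631, -0.2038, 0.2416]
ee_rot: [-1.57, -2.72, 0.0]
contact_force: [0.6, -1.5, -0.2]
grip_width: 0.995
grasp_force: 0.0
time_s: 1.9
eef_pos: [0.5625, -0.2044, 0.2416]
ee_rot: [-1.575, -2.717, 0.001]
contact_force: [-0.4, -0.6, -0.0]
grip_width: 0.998
grasp_force: 0.0
[ 0.56253496 -0.20439777  0.24157826] [-1.55612849e-03  9.42420171e-05 -9.99998785e-01] 0.5202865157791825 [-4.20980614e-01  2.59241713e-01  1.69796773e+00 -5.93329570e-04
  1.18584205e+00 -9.41043366e-01]
```

View pics/z2.png

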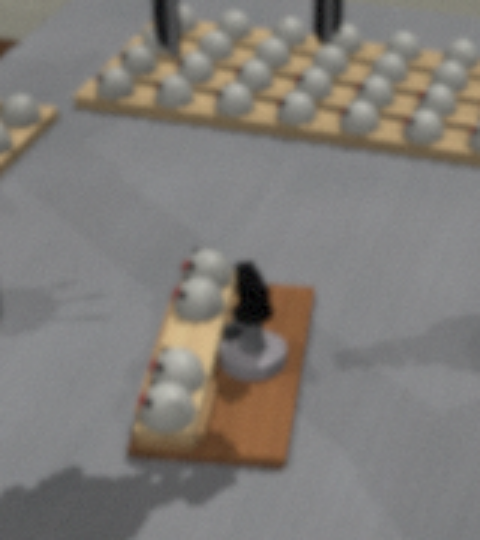

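Side: the open fingers are over the knob at (165..325, 40) in the crop, with the jig below and undisturbed. Next I descend, then check alignment before closing.

```bash
python3 -m pendant '[[0,0,-0.03,0,0,0],[0,0,-0.03,0,0,0],[0,0,-0.03,0,0,0],[0,0,-0.03,0,0,0],[0,0,-0.02,0,0,0],[0,0,-0.015,0,0,0],[0,0,-0.015,0,0,0],[0,0,0,0,0,0]]' 0.05
python3 -c "
from h import *
s=snap('side','side3.png');t=snap('top','top3.png')
a=cv2.resize(s['img'][80:200,200:310,::-1],None,fx=3.6,fy=3.6);b=cv2.resize(t['img'][125:245,310:420,::-1],None,fx=3.6,fy=3.6)
cv2.imwrite('pics/z3.png',np.hstack([a,b]))"
```

```text
time_s: 2.75
eef_pos: [0.5609, -0.205, 0.0702]
ee_rot: [-1.576, -2.713, 0.001]
contact_force: [-0.5, -0.0, -0.3]
grip_width: 0.584
grasp_force: 0.0
```

View pics/z3.png

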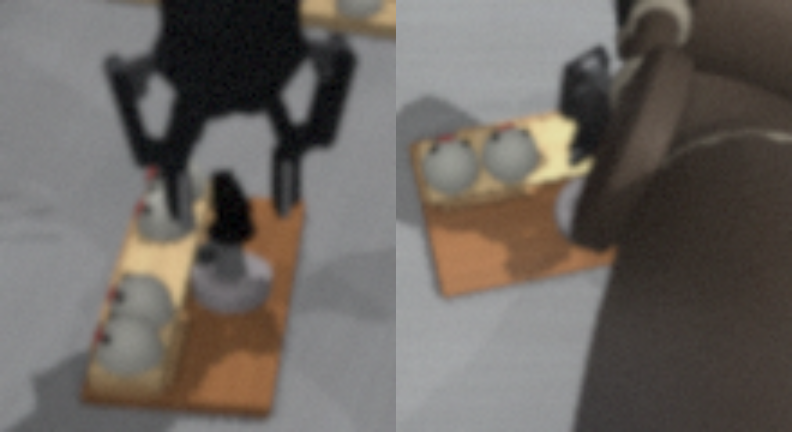

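The side crop shows the bar (230,205) centred between the fingers (175 and 285). I'll close now.

```bash
python3 -m pendant '[[0,0,0,0,0,0],[0,0,0,0,0,0],[0,0,0,0,0,0],[0,0,0,0,0,0],[0,0,0,0,0,0],[0,0,0,0,0,0]]' 0
python3 -c "
from h import *
print(ctrl.state()['moment'])
s=snap('side','side4.png');cv2.imwrite('pics/z4.png',cv2.resize(s['img'][80:200,200:310,::-1],None,fx=4,fy=4))"
```

```text
time_s: 3.45
eef_pos: [0.5622, -0.2059, 0.0738]
ee_rot: [-1.575, -2.718, 0.003]
contact_force: [-4.0, -1.8, 6.4]
grip_width: 0.15
grasp_force: 59.5
[-0.28960243  0.71867367  0.0667996 ]
```

View pics/z4.png

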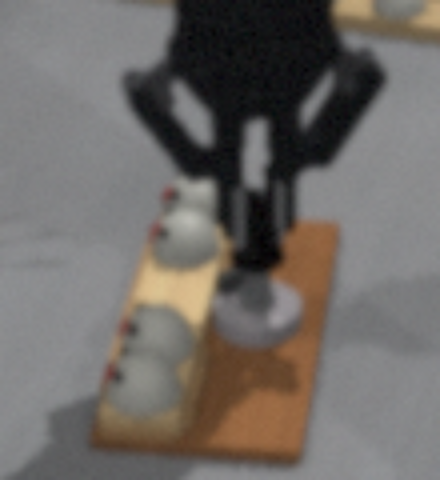

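Gripped: the fingers hold the bar at crop (258,220), width ~13 mm, 59 N. Now I lift.

```bash
python3 -m pendant '[[0,0,0.004,0,0,0],[0,0,0.004,0,0,0],[0,0,0.004,0,0,0],[0,0,0.004,0,0,0],[0,0,0.004,0,0,0],[0,0,0,0,0,0],[0,0,0,0,0,0]]'
python3 -c "
from h import *
print(ctrl.state()['moment'])"
```

```text
time_s: 4.2
eef_pos: [0.5622, -0.2057, 0.0929]
ee_rot: [-1.576, -2.717, 0.002]
contact_force: [-3.9, -3.6, -0.7]
grip_width: 0.145
grasp_force: 59.1
[-0.86591024  0.56644723  0.01643305]
```

```bash
python3 -m pendant '[[0,0,0,0,0,5],[0,0,0,0,0,5],[0,0,0,0,0,5],[0,0,0,0,0,5],[0,0,0,0,0,5],[0,0,0,0,0,0]]'
python3 -c "
from h import *
print(ctrl.state()['moment'])
s=snap('side','side5.png');t=snap('top','top5.png')
a=cv2.resize(s['img'][80:200,200:310,::-1],None,fx=3.6,fy=3.6);b=cv2.resize(t['img'][125:245,310:420,::-1],None,fx=3.6,fy=3.6)
cv2.imwrite('pics/z5.png',np.hstack([a,b]))"
```

```text
time_s: 4.8
eef_pos: [0.562, -0.2058, 0.0929]
ee_rot: [-0.948, -2.994, 0.002]
contact_force: [-3.6, -4.8, -1.2]
grip_width: 0.147
grasp_force: 59.1
[-0.93960066  0.67420793  0.07145235]
```

View pics/z5.png

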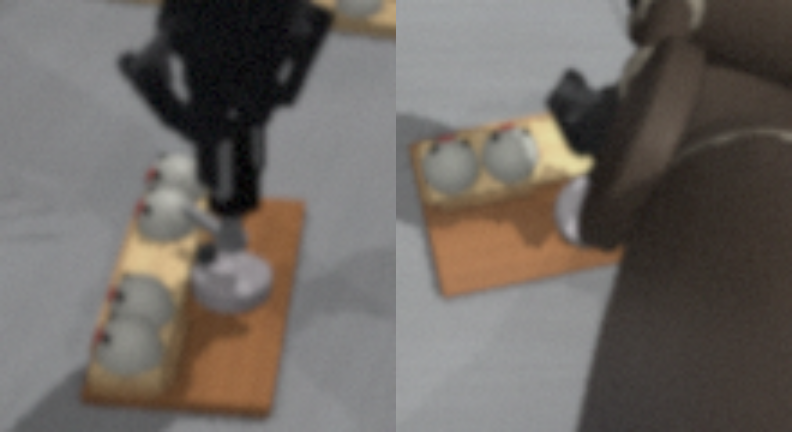

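Side crop: the knob is up and its steel arm, at (205,215), is swinging toward the strip. Forces are small, so I continue the turn.

```bash
python3 -m pendant '[[0,0,0,0,0,6],[0,0,0,0,0,6],[0,0,0,0,0,6],[0,0,0,0,0,6],[0,0,0,0,0,6],[0,0,0,0,0,6],[0,0,0,0,0,6],[0,0,0,0,0,3.5]]'
python3 -m pendant '[[0,0,0,0,0,0],[0,0,0,0,0,0]]'
python3 -c "
from h import *
st=ctrl.state();R=cv2.Rodrigues(st['ee_rot'])[0];print(st['moment'],np.arctan2(R[1,1],R[0,1])-np.pi/2)
s=snap('side','side6.png');t=snap('top','top6.png')
a=cv2.resize(s['img'][100:200,205:295,::-1],None,fx=4.4,fy=4.4);b=cv2.resize(t['img'][125:225,310:400,::-1],None,fx=4.4,fy=4.4)
cv2.imwrite('pics/z6.png',np.hstack([a,b]))"
```

```text
time_s: 5.7
eef_pos: [0.5619, -0.2061, 0.0929]
ee_rot: [0.286, -3.127, 0.002]
contact_force: [-3.8, -6.6, -0.9]
grip_width: 0.145
grasp_force: 59.1
time_s: 5.9
eef_pos: [0.5619, -0.2061, 0.0929]
ee_rot: [0.282, -3.127, 0.002]
contact_force: [-4.1, -5.5, -0.1]
grip_width: 0.145
grasp_force: 59.1
[-0.99606449  0.71632631  0.05453315] 0.17965376703673663
```

View pics/z6.png

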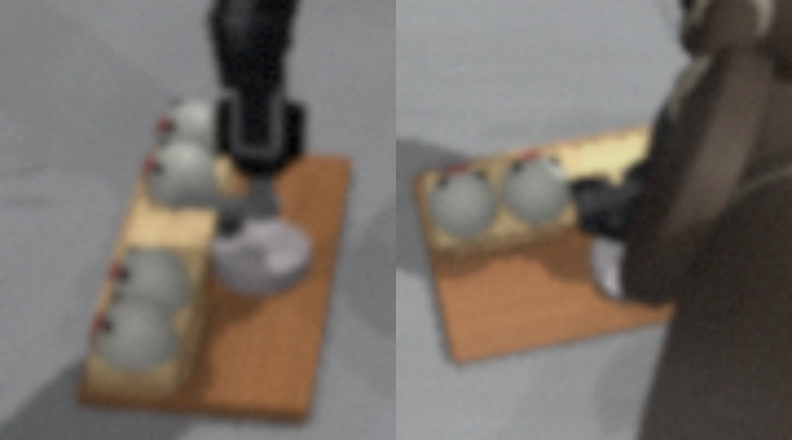

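The arm, at (200,205), now points across the strip at 0.18 rad world, which matches the strip's yaw. Next I push down.

```bash
python3 -m pendant '[[0,0,-0.004,0,0,0],[0,0,-0.004,0,0,0],[0,0,-0.004,0,0,0],[0,0,-0.004,0,0,0],[0,0,-0.003,0,0,0],[0,0,0,0,0,0]]'
python3 -m pendant '[[0,0,-0.001,0,0,0],[0,0,-0.001,0,0,0],[0,0,-0.001,0,0,0],[0,0,0,0,0,0]]'
```

```text
time_s: 6.6
eef_pos: [0.5619, -0.2062, 0.0738]
ee_rot: [0.282, -3.127, 0.002]
contact_force: [-5.0, -5.7, -0.1]
grip_width: 0.148
grasp_force: 59.1
time_s: 7.0
eef_pos: [0.5623, -0.2063, 0.0737]
ee_rot: [0.282, -3.127, 0.002]
contact_force: [-9.0, -3.7, 14.2]
grip_width: 0.152
grasp_force: 61.0
```

```bash
python3 -m pendant '[[0,0,0,0,0,0],[0,0,0,0,0,0],[0,0,0,0,0,0],[0,0,0,0,0,0]]' 0.045
python3 -m pendant '[[0,0,0.02,0,0,0],[0,0,0.03,0,0,0],[0,0,0.03,0,0,0],[0,0,0.03,0,0,0],[-0.03,0,0.03,0,0,0],[-0.04,0,0.02,0,0,0],[-0.04,0,0.01,0,0,0],[-0.04,0,0,0,0,0]]'
python3 -m pendant '[[-0.04,0,0,0,0,0],[-0.04,0,0,0,0,0],[0,0,0,0,0,0],[0,0,0,0,0,0]]'
python3 -c "
from fit import *
s=snap('side','side7.png');t=snap('top','top7.png')
a=cv2.resize(s['img'][100:200,205:295,::-1],None,fx=4.4,fy=4.4);b=cv2.resize(t['img'][125:225,310:400,::-1],None,fx=4.4,fy=4.4)
cv2.imwrite('pics/z7.png',np.hstack([a,b]))
for z in(.064,.068,.074,.08): print(z,fit((.562,-.205),{'side':(250,120,280,156)},zc=z))"
```

```text
time_s: 7.4
eef_pos: [0.563, -0.2046, 0.0703]
ee_rot: [-0.281, 3.129, 0.001]
contact_force: [0.0, -0.2, -0.8]
grip_width: 0.527
grasp_force: 0.0
time_s: 8.2
eef_pos: [0.4128, -0.2054, 0.2422]
ee_rot: [-0.282, 3.125, -0.004]
contact_force: [0.1, 0.4, -0.2]
grip_width: 0.531
grasp_force: 0.0
time_s: 8.6
eef_pos: [0.3327, -0.2051, 0.2405]
ee_rot: [-0.278, 3.128, -0.001]
contact_force: [0.4, 0.7, 0.3]
grip_width: 0.525
grasp_force: 0.0
0.064 (array([ 0.56261499, -0.20566211,  0.3228765 ]), np.float64(39.54026405258993))
0.068 (array([ 0.56059772, -0.19895988,  0.32322199]), np.float64(42.47750960177488))
0.074 (array([ 0.55797711, -0.19019988,  0.33253934]), np.float64(46.58065340103877))
0.08 (array([ 0.55463634, -0.1808874 ,  0.33087591]), np.float64(51.343504496711674))
```

View pics/z7.png

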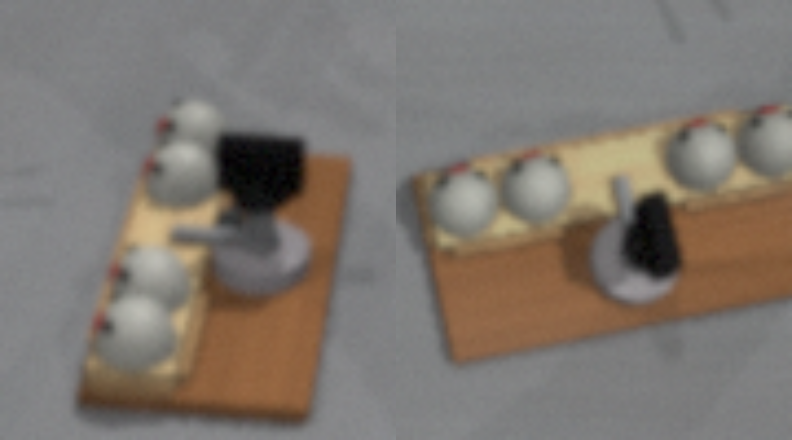

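The arm now lies across the strip's free middle (top crop 625,195), the knob is down and the strip is in its bed. One numeric angle check before handing in.

```bash
python3 -c "
from fit import *
print(fit((.562,-.205),{'top':(358,164,382,192)}))
s=load('top')
f=lambda u,v,z: at(s,(310+(u-396)/4.4,125+v/4.4),z)[:2]
t=f(622,180,.028); print('tip dir', np.arctan2(*(t-[.562,-.2045])[::-1]), np.hypot(*(t-[.562,-.2045])))
a,b=f(464,203,.034),f(770,141,.034); d=a-b; print('strip yaw',np.arctan2(-d[0],d[1]))"
```

```text
(array([ 0.56287733, -0.20250943,  0.09885648]), np.float64(35.12883582370573))
tip dir 0.12864976266754147 0.04170259287632207
strip yaw 0.1969696953514054
```

```bash
python3 -c "
from rig import ctrl
print(ctrl.close_job())"
```

```text
the job is handed in; nothing more can be done
None
```

The job is handed in at about 9 s: the knob on the strip's jig was pulled up 19 mm, turned until its arm lay across the strip (within about 0.1 rad), pushed fully down and released. The strip was still in its bed, and the robot did not touch the other knobs.

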